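# Make up the spares kits for two repair jobs

## Task

Make up the spares kits for today's two repair jobs from the stock on the mat: into the tray with the circuit board put the transformer, the heat sink and the larger capacitor, and into the tray with the lens put the smaller fan and the smaller capacitor. Set each part down, without dropping it, flat on the floor of an empty bay of its own, the same way up as it stands now. Leave the larger fan, the multimeter and the roll of tape where they are.

Things in the scene. Friction and masses are not known exactly. Their poses are not given: they have to be found in the camera images.
- transformer: Transformer 36 (x) x 48 (y) x 40 (z) mm, 0.2 kg: dark laminated iron core, 20 mm thick in x, standing on edge; copper winding with white flanges bulges from both x faces (31 mm wide, z 8 to 32 mm). Grip it on the core's flat full-height ends at y = +-24 mm. Origin: centre of underside, z up. Starts on a mat, underside at z = 2 mm.
- heat_sink: Bare aluminium heat sink, 60 (x) x 40 (y) x 35 (z) mm, 0.12 kg: flat base, nine upright fins along x. Grip it across the 40 mm, on the outer fins. Origin: centre of underside, z up. Starts on a mat, underside at z = 2 mm.
- large_capacitor: Larger of two can capacitors: black cylinder, diameter 35 mm, 50 mm high, 0.07 kg, standing on its closed end, two thin 5 mm pins on top. Origin: centre of underside, z up. Starts on a mat, underside at z = 2 mm.
- small_capacitor: Smaller of two can capacitors: black cylinder, diameter 25 mm, 30 mm high, 0.025 kg, standing on its closed end, two thin 5 mm pins on top. Origin: centre of underside, z up. Starts on a mat, underside at z = 2 mm.
- small_fan: Smaller of two cooling fans: square black frame 40 x 40 mm, 28 mm high, 0.045 kg, lying flat, rotor on top; x and y along its sides. Origin: centre of underside, z up. Starts on a mat, underside at z = 2 mm.
- large_fan: Larger of two cooling fans, not wanted: square black frame 60 x 60 mm, 25 mm high, lying flat among the stock; x and y along its sides. Origin: centre of underside, z up. Starts on a mat, underside at z = 2 mm.
- board_tray: Grey plastic kit tray on the bench, immovable: 165 x 165 mm, 15 mm high. Floor 3 mm; walls and a cross of dividers 3 mm thick, all to the full 15 mm: four bays 78 x 78 mm, centres at x, y = +-40.5 mm. Origin: centre of underside (z = 0), axes along the walls. The (+x, +y) bay holds a fixed green circuit board, up to 23 mm high; three bays are empty.
- lens_tray: Grey plastic kit tray on the bench, immovable: 165 x 165 mm, 15 mm high. Floor 3 mm; walls and a cross of dividers 3 mm thick, all to the full 15 mm: four bays 78 x 78 mm, centres at x, y = +-40.5 mm. Origin: centre of underside (z = 0), axes along the walls. The (+x, +y) bay holds a fixed black projector lens, 50 mm round, 45 mm high; three bays are empty.
- multimeter: Blue hand multimeter, 150 (x) x 74 (y) x 44 (z) mm, lying beyond the mat; a bystander. Origin: centre of underside (z = 0). Unlisted things within 0.8 m of the robot (screwdriver, pliers, small board, notebook, dish) are under 45 mm high and off the mat and trays.
- tape_roll: Roll of white tape lying flat beyond the mat, outer diameter 84 mm, 19 mm high; a bystander. Origin: centre of underside (z = 0).

How it is judged:
By the outcome, as a careful person would: the job done as asked, in the order asked, and still so for the second after the job is handed in, with the robot touching nothing.
It also fails if it takes over 109 s, if anything falls off the work surface, if the arm or the gripper's body presses on something with over 40 N, if the wrist force passes 120 N, or if a joint passes its speed limit or range.

## Robot

A 6-joint arm with a two-finger parallel gripper is mounted at the origin on the work surface. World frame = base frame: x ahead of the robot, y to its left, z up, the work surface at z = 0. Lengths are in m, angles in rad, forces in N, time in s.
With the tool pointing down it reaches from about 0.225 to 0.875 m from the base axis. Payload 3.4 kg.
Tool frame: the origin (TCP) lies midway between the tips of the shut fingers; the grasp point (between the pads) lies 19 mm behind it; z points along the fingers, y is the line along which they close (so a half turn about z gives the same grasp; the last joint's range is limited). The gripper opens to 85 mm and grips with 20 to 120 N. Pads are 22 mm wide; open, the fingers measure 114 mm over their backs; the gripper's body (76 mm by 85 mm) begins 54 mm behind the grasp point. The pads swing forward as they close: fully open they stand 13 mm farther back than shut.
Start: joints at [1.083, 0.276, 1.505, -0, 1.361, -0.121], TCP at [0.206, 0.537, 0.204] pointing down, gripper open.
Joint ranges: [-2.89, 2.89], [-0.75, 2.08], [0.22, 2.7], [-1.18, 4.32], [0.11, 2.71], [-2.7, 2.7]. Speed limits (rad/s): [2.57, 2.57, 3.14, 3.14, 3.14, 3.14].

## Interface

Orientations are given as a unit quaternion [w, x, y, z].
In Python, from cell import get_state, read_camera, hand_in gives the robot as it stands.
- The arm moves only by the shell command python3 -m inch 'ROWS'. ROWS is JSON, one flat list of numbers, 7 for each row, row after row: the shift along the world's x, y, z as a fraction of full scale, then the turn, a rotation vector about the world's x, y, z as a fraction of full scale, then the finger opening in mm, from 0 to 85.4. A call has 1 to 12 rows; each row is the pose to reach, as a shift and turn from the pose commanded when the call began; what a row does not reach only later rows make up. Full scale, the value 1, is 0.1 m for a shift and pi/4 rad for a turn. A row lasts 1/8 s, in which the tool goes at most 62.5 mm and 10.7 degrees, less where a joint would pass 70% of its speed; a pose out of reach is approached as far as the arm can. A call with a number of a shift or a turn outside -1 to 1 is refused whole. A call with a gripper value outside its range is refused whole. The fingers move at their own pace and stop on an object; the grip force is fixed at half the most. Time passes only in rows, so rows that repeat a pose let the fingers close. It gives the time, the measured TCP pose, the force, the opening and the grip force at its end, in the units of the state.
- get_state(): the state, without advancing time (a new reading comes with each control period).
- read_camera(name): name is "side" or "top"; returns a dict with "image" (384x512x3 uint8, red, green, blue), "range_z" (384x512 float32, m along the optical axis (not along the pixel's ray), 0 where there is no reading), "intrinsics" (3x3 intrinsics, pixels), "dist" ([k1, k2, p1, p2, k3] as OpenCV has them; the pictures are not rectified), "view" (4x4, takes a point from world to camera coordinates). Camera axes: x right, y up, looking along -z (the intrinsics and any distortion apply to the point x, -y, -z); pixel columns grow to the right and rows downward; lengths in m; the calibration is good to about 2 mm. A picture is of the moment at which its call begins.
- hand_in(): hands the job in; it is judged then, once.
The state is a dict: "t": time; "joints": joint angles; "joint_velocities": joint speeds; "effort": joint torques, N m; "eef_pos": TCP position; "eef_rot": TCP orientation; "wrist_force": force on the tool from outside, world axes, zero at the start; "moment": the same for the moment, N m; "opening": finger opening in m; "finger_force": force on a finger pad.
Only numpy, scipy, OpenCV 4.12 (cv2) and the standard library are available. Lean on these libraries where they do the work, as an engineer would, in place of code of your own. Each camera call takes 0.05 s, during which the arm holds its last target. There are 200 camera calls.

## Working session

There is one attempt and no reset: what is moved stays moved. The work goes in short steps, Python scripts to look and compute and a shell command to move; the robot and the scene stay as the last step left them, time stands still between calls to the robot, and variables do not carry over. Pictures are saved under pics/ and viewed, at most 14 in all, crops included, and the job is handed in when it is done.

```bash
mkdir -p pics
cat > h.py <<'E'
import numpy as np, cv2
from cell import get_state, read_camera, hand_in
def snap(n):
    d=read_camera(n); np.savez(f'{n}.npz',**d); return d
def pts(d):
    K=np.array(d['intrinsics']);D=np.array(d['dist']);r=d['range_z'];h,w=r.shape
    u,v=np.meshgrid(np.arange(w),np.arange(h))
    n=cv2.undistortPoints(np.stack([u,v],-1).reshape(-1,1,2).astype(np.float64),K,D).reshape(h,w,2)
    P=np.stack([n[...,0]*r,-n[...,1]*r,-r,np.ones_like(r)],-1)
    X=P@np.linalg.inv(np.array(d['view'])).T
    X=X[...,:3]; X[r==0]=np.nan; return X
E
python3 - <<'E'
from h import *
s=get_state();print({k:np.round(v,3).tolist() for k,v in s.items()})
for n in('top','side'):
    d=snap(n);cv2.imwrite(f'pics/{n}0.png',cv2.resize(d['image'][...,::-1],(800,600),interpolation=cv2.INTER_CUBIC))
    X=pts(d);print(n,np.linalg.inv(d['view'])[:3,3],X[::95,::127].round(3).tolist())
E
```

```text
{'t': 0.0, 'joints': [1.083, 0.277, 1.506, 0.0, 1.361, -0.121], 'joint_velocities': [-0.0, 0.001, -0.0, -0.001, -0.001, 0.0], 'effort': [-0.0, -41.675, -24.581, 0.0, 0.011, -0.0], 'eef_pos': [0.206, 0.536, 0.203], 'eef_rot': [-0.0, 0.182, 0.983, -0.001], 'wrist_force': [-0.249, 0.549, 0.761], 'moment': [-0.056, -0.02, 0.048], 'finger_force': 0.0, 'opening': 0.086}
top [0.46875818 0.01056492 0.83222619] [[[1.754, 1.186, -0.751], [1.727, 0.544, -0.75], [1.715, -0.076, -0.744], [1.725, -0.71, -0.747], [1.759, -1.405, -0.752]], [[0.857, 0.565, 0.034], [0.865, 0.275, 0.001], [0.824, -0.025, 0.077], [0.862, -0.341, -0.004], [0.863, -0.675, -0.0]], [[0.639, 0.561, -0.001], [0.634, 0.265, -0.001], [0.628, -0.023, 0.001], [0.624, -0.317, -0.001], [0.618, -0.632, -0.0]], [[0.426, 0.54, -0.002], [0.424, 0.257, -0.001], [0.419, -0.018, 0.004], [0.41, -0.296, 0.005], [0.398, -0.596, 0.002]], [[0.228, 0.525, 0.0], [0.228, 0.253, -0.001], [0.223, -0.013, -0.001], [0.211, -0.284, -0.001], [0.192, -0.573, 0.0]]]
side [0.43807678 0.71323283 0.79250852] [[[2.097, -1.025, -0.15], [2.091, -2.108, -0.613], [nan, nan, nan], [0.45, -0.788, 0.16], [-0.076, -1.526, -0.07]], [[2.091, -0.814, -0.519], [1.022, -0.203, 0.082], [0.746, -0.415, -0.003], [0.396, -0.518, -0.0], [0.033, -0.632, 0.001]], [[1.922, -0.45, -0.752], [0.874, 0.1, 0.076], [0.642, -0.043, 0.003], [0.363, -0.105, 0.021], [0.071, -0.21, 0.003]], [[0.993, 0.368, 0.064], [0.807, 0.269, 0.001], [0.574, 0.201, -0.001], [0.337, 0.134, -0.001], [0.092, 0.067, -0.001]], [[0.883, 0.519, 0.072], [0.724, 0.44, 0.003], [0.523, 0.383, 0.005], [0.318, 0.325, -0.001], [0.108, 0.271, 0.001]]]
```

View pics/top0.png

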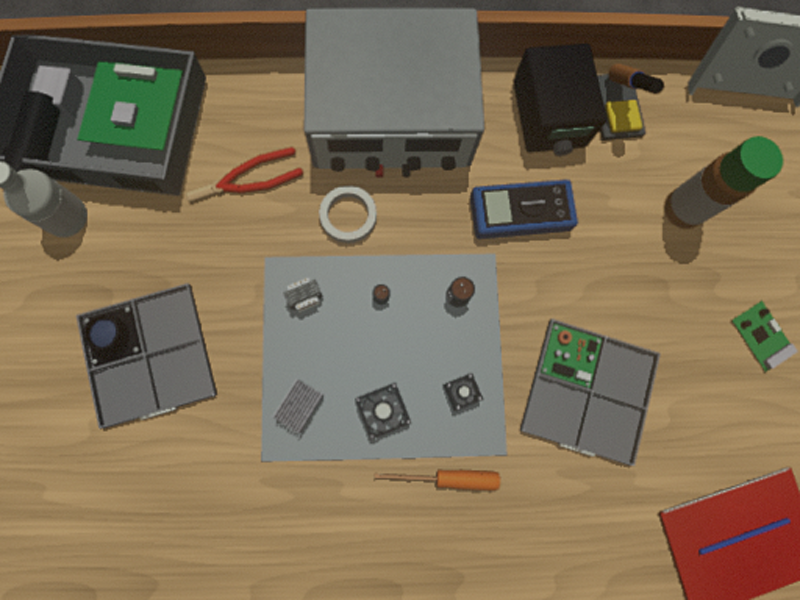

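View pics/side0.png

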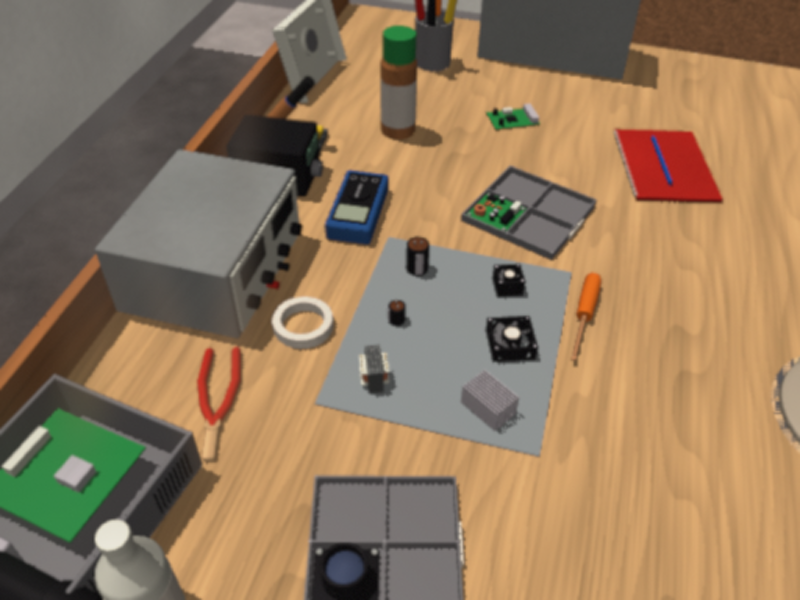

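Top view: the lens tray is on the left (lens at px 105,335) and the board tray on the right (board at 570,355). On the mat are the transformer (303,296), small capacitor (381,294), large capacitor (461,290), heat sink (299,408), large fan (383,411) and small fan (463,393). Next I'll measure their poses from depth.

```bash
cat > meas.py <<'E'
from h import *
def meas(n='top'):
    d=dict(np.load(f'{n}.npz'));X=pts(d);Z=X[...,2]
    m=((Z>.014)&(Z<.07)&(X[...,0]>.3)&(X[...,0]<.75)&(abs(X[...,1])<.2)).astype(np.uint8)
    k,l,st,c=cv2.connectedComponentsWithStats(m)
    for i in range(1,k):
        if st[i,4]<25: continue
        P=X[l==i];zt=np.percentile(P[:,2],90);T=P[P[:,2]>zt-.006]
        f=lambda Q:[np.round(t,4) for t in cv2.minAreaRect((Q[:,:2]*1000).astype(np.float32))]
        print(n,c[i].round(0)*800/512,'ztop',round(zt,4),'top',f(T),'all',f(P), 'mean',T.mean(0).round(4))
    return d,X
if __name__=='__main__':
    for n in('top','side'): meas(n)
    d=dict(np.load('top.npz'));I=d['image'][...,::-1]
    a=cv2.resize(I[175:285,45:145],(400,440),interpolation=cv2.INTER_CUBIC);b=cv2.resize(I[195:305,325:425],(400,440),interpolation=cv2.INTER_CUBIC)
    cv2.imwrite('pics/trays.png',np.hstack([a,b]))
    cv2.imwrite('pics/mat.png',cv2.resize(I[165:285,165:325],(800,600),interpolation=cv2.INTER_CUBIC))
E
python3 meas.py
```

```text
top [495.3125 221.875 ] ztop 0.0374 top [array([ 732.6876, -168.8517]), array([35.78  , 61.4964]), np.float64(2.3234)] all [array([ 731.9687, -168.8016]), array([37.2124, 61.6549]), np.float64(2.3234)] mean [ 0.7331 -0.1692  0.0351]
top [346.875 228.125] ztop 0.0204 top [array([730.5894,  47.9161]), array([38.7874, 81.9307]), np.float64(0.0293)] all [array([730.5894,  47.9161]), array([38.7874, 81.9307]), np.float64(0.0293)] mean [0.7278 0.0479 0.0186]
top [459.375 290.625] ztop 0.0539 top [array([ 628.9827, -110.2274]), array([32.8259, 33.5518]), np.float64(88.9425)] all [array([ 628.3961, -109.6549]), array([34.0905, 33.4107]), np.float64(66.1535)] mean [ 0.6286 -0.1098  0.0522]
top [301.5625 293.75  ] ztop 0.0432 top [array([630.0344, 111.1054]), array([30.643 , 49.3631]), np.float64(8.7568)] all [array([630.0773, 111.0092]), array([36.6606, 48.16  ]), np.float64(20.4086)] mean [0.6292 0.1111 0.0418]
top [379.6875 293.75  ] ztop 0.034 top [array([629.5792,   1.247 ]), array([24.2417, 22.8934]), np.float64(85.591)] all [array([629.3835,   1.2709]), array([24.1333, 23.8649]), np.flo
[... 2349 characters left out ...]
.0033 0.0322]
side [510.9375 334.375 ] ztop 0.0282 top [array([468.1906,   1.7363]), array([61.2928, 64.2984]), np.float64(20.3316)] all [array([468.1906,   1.7363]), array([61.2928, 64.2984]), np.float64(20.3316)] mean [0.4673 0.0026 0.0263]
side [373.4375 365.625 ] ztop 0.0431 top [array([631.4668, 110.2076]), array([31.8202, 51.8595]), np.float64(21.8473)] all [array([631.0988, 110.2254]), array([36.089 , 51.9235]), np.float64(20.0751)] mean [0.6306 0.1125 0.0417]
side [489.0625 396.875 ] ztop 0.0377 top [array([477.4274, 116.5395]), array([43.7766, 61.5281]), np.float64(55.3921)] all [array([476.9111, 116.7454]), array([44.0542, 62.2936]), np.float64(55.9678)] mean [0.477  0.1176 0.0356]
```

View pics/trays.png

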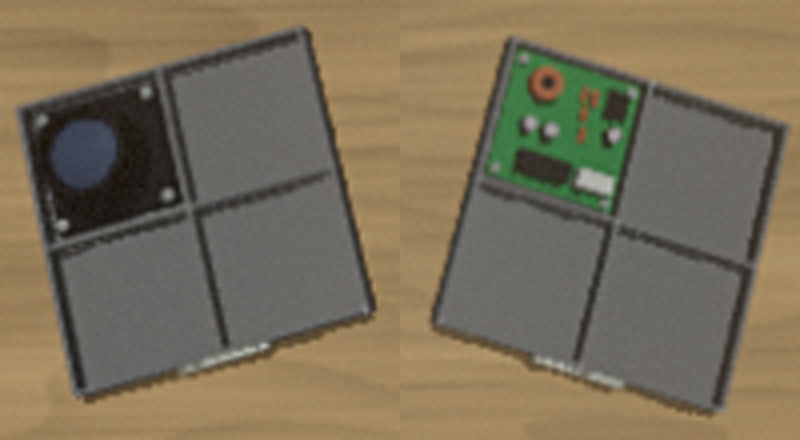

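View pics/mat.png

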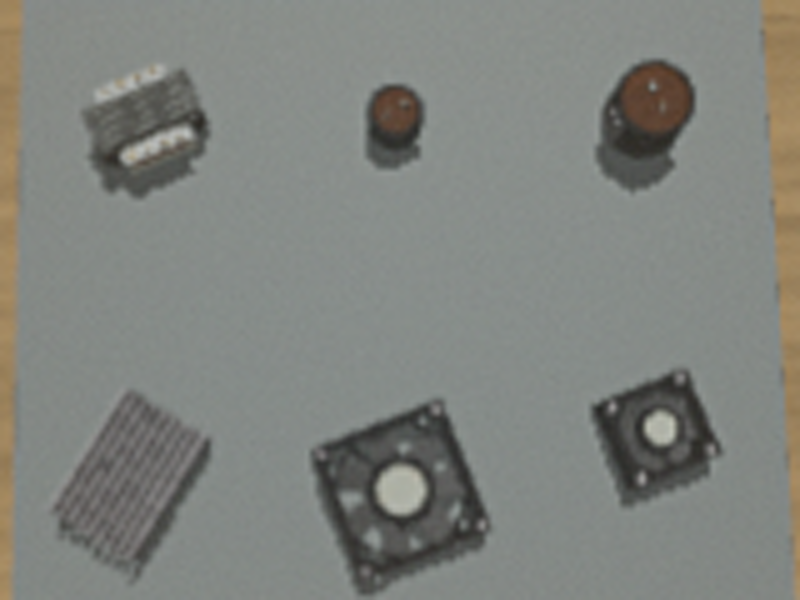

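The crops show the two trays' outer corners. Lens tray, crop px: (18,107), (303,30), (374,314), (80,397). Board tray, crop px with 400 subtracted from x: (110,38), (388,125), (318,410), (33,325). Parts are well separated. Next I'll solve the tray poses.

```bash
python3 - <<'E'
from h import *
d=dict(np.load('top.npz'));X=pts(d);K,D=d['intrinsics'],d['dist'];Ti=np.linalg.inv(d['view'])
for nm,c,o in(('lens',[(18,107),(303,30),(374,314),(80,397)],(45,175)),('board',[(110,38),(388,125),(318,410),(33,325)],(325,195))):
    p=(np.array(c,float)+.5)/4-.5+o
    n=cv2.undistortPoints(p.reshape(-1,1,2),K,D)[:,0]
    r=np.c_[n[:,0],-n[:,1],-np.ones(4)]@Ti[:3,:3].T; C=Ti[:3,3]
    W=C+r*((.015-C[2])/r[:,2])[:,None]; W=W[:,:2]
    print(nm,W.round(4).tolist(),'ctr',W.mean(0).round(4),'sides',[round(np.linalg.norm(W[i]-W[i-1]),4) for i in range(4)])
    for cam in('top','side'):
        X=pts(dict(np.load(cam+'.npz')));m=(X[...,2]>.011)&(X[...,2]<.018)&(np.linalg.norm(X[...,:2]-W.mean(0),axis=-1)<.125)
        print(cam,[np.round(t,2) for t in cv2.minAreaRect((X[m][:,:2]*1000).astype(np.float32))],m.sum())
    e=W[0]-W[3];f=W[1]-W[2];g=W[0]-W[1];h=W[3]-W[2]
    a=[np.degrees(np.arctan2(*q[::-1])) for q in(e,f)]+[np.degrees(np.arctan2(*q[::-1]))-90 for q in(g,h)];print(np.round(a,1))
    t=np.radians(np.mean(a));R=np.array([[np.cos(t),-np.sin(t)],[np.sin(t),np.cos(t)]])
    for s in((1,1),(1,-1),(-1,1),(-1,-1)): print(s,(W.mean(0)+R@(np.array(s)*.0405)).round(4))
E
python3 -m inch '[1,-1,0,0,0,0.5,85, 1,-1,0,0,0,0.92,85, 1,-1,0,0,0,0.92,85, 1,-1,0,0,0,0.92,85]'
python3 -m inch '[1,-1,0,0,0,0,85, 1,-1,0,0,0,0,85, 1,-1,0,0,0,0,85]'
python3 -m inch '[1,-1,0,0,0,0,85, 1,-1,0,0,0,0,85, 1,-1,0,0,0,0,85]'
python3 -m inch '[1,-1,0,0,0,0,85, 1,-1,0,0,0,0,85, 1,-1,0,0,0,0,85]'
```

```text
lens [[0.6076, 0.4339], [0.6486, 0.2758], [0.4914, 0.2308], [0.4494, 0.3882]] ctr [0.5493 0.3322] sides [np.float64(0.1646), np.float64(0.1633), np.float64(0.1635), np.float64(0.1629)]
top [array([548.78, 334.59]), array([169.04, 166.45]), np.float64(15.68)] 950
side [array([552.63, 325.59]), array([168.6 , 148.17]), np.float64(16.1)] 1104
[16.1 16.  14.5 14.9]
(1, 1) [0.5776 0.382 ]
(1, -1) [0.5991 0.3039]
(-1, 1) [0.4995 0.3605]
(-1, -1) [0.521  0.2824]
board [[0.5895, -0.2414], [0.5369, -0.3973], [0.3835, -0.342], [0.4339, -0.188]] ctr [ 0.486  -0.2922] sides [np.float64(0.1645), np.float64(0.1645), np.float64(0.163), np.float64(0.1621)]
top [array([ 485.16, -293.92]), array([166.52, 170.01]), np.float64(71.32)] 1302
side [array([ 486.06, -293.34]), array([172.83, 170.25]), np.float64(70.87)] 873
[-19.  -19.8 -18.7 -18.1]
(1, 1) [ 0.5374 -0.267 ]
(1, -1) [ 0.5112 -0.3436]
(-1, 1) [ 0.4608 -0.2408]
(-1, -1) [ 0.4345 -0.3174]
t: 0.6
eef_pos: [0.3075, 0.435, 0.2038]
eef_rot: [-0.0, -0.177, 0.984, -0.001]
wrist_force: [-0.5, 0.2, -0.2]
opening: 0.085
finger_force: 0.0
t: 0.98
eef_pos: [0.4082, 0.3344, 0.2038]
eef_rot: [-0.0, -0.174, 0.985, -0.001]
wrist_force: [-1.2, 1.2, -0.2]
opening: 0.0851
finger_force: 0.0
t: 1.35
eef_pos: [0.508, 0.2349, 0.2037]
eef_rot: [-0.0, -0.174, 0.985, -0.0]
wrist_force: [-0.3, 0.4, -0.2]
opening: 0.0851
finger_force: 0.0
t: 1.72
eef_pos: [0.6078, 0.1354, 0.2034]
eef_rot: [-0.0, -0.175, 0.985, 0.0]
wrist_force: [-0.3, 1.0, -0.2]
opening: 0.0853
finger_force: 0.0
```

```bash
python3 -m inch '[0.225,-0.246,-0.6,0,0,0,75, 0.225,-0.246,-0.92,0,0,0,75, 0.225,-0.246,-0.92,0,0,0,75]'
python3 -m inch '[0,0,-0.5,0,0,0,75, 0,0,-0.8,0,0,0,75, 0,0,-0.99,0,0,0,75, 0,0,-0.99,0,0,0,75]'
python3 -m inch '[0,0,0,0,0,0,20, 0,0,0,0,0,0,20, 0,0,0,0,0,0,20, 0,0,0,0,0,0,20, 0,0,0,0,0,0,20, 0,0,0,0,0,0,20]'
```

```text
t: 2.1
eef_pos: [0.6251, 0.1134, 0.1088]
eef_rot: [-0.004, -0.176, 0.984, 0.001]
wrist_force: [-0.3, 0.5, 0.2]
opening: 0.0745
finger_force: 0.0
t: 2.6
eef_pos: [0.6281, 0.1137, 0.0137]
eef_rot: [-0.0, -0.176, 0.984, 0.0]
wrist_force: [-0.3, 0.1, 0.8]
opening: 0.075
finger_force: 0.0
t: 3.35
eef_pos: [0.6299, 0.1125, 0.0151]
eef_rot: [0.002, -0.175, 0.984, 0.0]
wrist_force: [0.6, -0.3, 4.5]
opening: 0.0203
finger_force: 2.6
```

Run:
```python
from h import *
I=snap('top')['image'][...,::-1];J=snap('side')['image'][...,::-1]
a=cv2.resize(I[140:260,140:240],(400,480),interpolation=cv2.INTER_CUBIC);b=cv2.resize(J[150:270,190:290],(400,480),interpolation=cv2.INTER_CUBIC)
cv2.imwrite('pics/g1.png',np.hstack([a,b]))
```

```text
(no output)
```

View pics/g1.png

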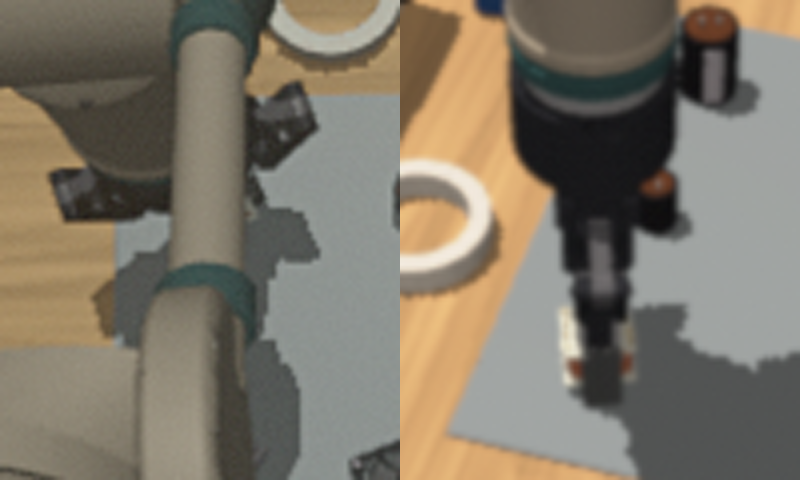

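Run:
```python
from h import *
d=dict(np.load('side.npz'));X=pts(d)
for v in range(215,256,3): print(v,[f"{X[v,u,0]*1000:.0f},{X[v,u,1]*1000:.0f},{X[v,u,2]*1000:.0f}" for u in(234,238,241,244)])
print({k:np.round(v,3).tolist() for k,v in get_state().items()})
```

```text
215 ['632,135,112', '616,160,144', '611,159,144', '614,130,112']
218 ['624,159,132', '615,165,141', '610,164,141', '606,155,133']
221 ['620,173,140', '612,173,143', '608,167,138', '603,168,140']
224 ['618,177,138', '612,174,136', '607,171,134', '602,171,135']
227 ['620,172,122', '615,165,117', '610,163,116', '604,162,117']
230 ['625,160,99', '619,153,93', '614,151,93', '608,149,92']
233 ['635,131,53', '624,137,64', '620,132,60', '616,124,51']
236 ['634,133,47', '625,136,54', '620,131,50', '616,124,42']
239 ['635,129,33', '625,134,42', '620,131,40', '615,128,38']
242 ['636,127,21', '626,133,32', '620,133,33', '615,129,30']
245 ['637,126,9', '626,134,23', '621,131,21', '614,131,23']
248 ['637,128,2', '626,135,14', '620,133,14', '615,129,11']
251 ['634,136,4', '626,134,3', '620,134,6', '615,130,2']
254 ['633,140,-1', '624,140,2', '619,137,-0', '613,137,2']
{'t': 3.45, 'joints': [0.068, 0.518, 1.619, 0.001, 1.001, -1.856], 'joint_velocities': [-0.002, 0.0, -0.001, 0.0, 0.001, -0.001], 'effort': [-0.485, -47.685, -18.521, -0.22, -0.185, 0.003], 'eef_pos': [0.63, 0.113, 0.015], 'eef_rot': [0.002, -0.175, 0.984, 0.0], 'wrist_force': [-1.031, 0.329, 4.681], 'moment': [0.134, 0.077, 0.036], 'finger_force': 2.6, 'opening': 0.02}
```

Side crop: the fingers shut above the transformer, with the core end fully visible beneath the near finger at crop (600,370). The tips sit higher than the reported TCP suggests. I'll lift, and measure the fingertips in the depth image.

```bash
python3 -m inch '[0,0,0.5,0,0,0,20, 0,0,0.99,0,0,0,20, 0,0,0.99,0,0,0,20, 0,0,0.99,0,0,0,20]'
python3 - <<'E'
from h import *
d=snap('side');I=d['image'][...,::-1];J=snap('top')['image'][...,::-1]
X=pts(d)
b=cv2.resize(I[120:270,170:295],(500,600),interpolation=cv2.INTER_CUBIC)
cv2.imwrite('pics/g2.png',b)
for v in range(180,256,4): print(v,[f"{X[v,u,0]*1000:.0f},{X[v,u,1]*1000:.0f},{X[v,u,2]*1000:.0f}" for u in(230,234,238,241,244,248)])
E
```

```text
t: 3.95
eef_pos: [0.6284, 0.1121, 0.1124]
eef_rot: [0.0, -0.176, 0.984, 0.0]
wrist_force: [-0.4, 0.5, -0.7]
opening: 0.0198
finger_force: 0.0
180 ['636,139,205', '619,168,237', '613,167,238', '608,166,238', '603,165,239', '664,-71,3']
184 ['701,-48,1', '617,176,236', '611,174,235', '606,171,234', '602,170,235', '661,-59,1']
188 ['697,-36,1', '618,172,222', '612,169,221', '607,168,221', '603,165,219', '658,-49,-0']
192 ['692,-21,3', '622,162,202', '618,151,193', '613,150,193', '609,147,191', '653,-32,4']
196 ['689,-11,2', '632,132,160', '623,135,166', '618,135,166', '615,125,157', '642,7,33']
200 ['686,-1,-0', '633,130,147', '624,133,152', '619,133,154', '615,125,147', '641,9,22']
204 ['681,14,3', '673,10,2', '664,10,4', '658,6,2', '652,4,2', '641,11,12']
208 ['679,21,-2', '669,22,2', '661,21,3', '654,19,3', '649,15,0', '640,14,3']
212 ['674,37,3', '667,30,-2', '657,32,3', '651,30,4', '645,26,1', '637,24,1']
216 ['672,44,-2', '662,45,2', '654,41,1', '648,42,3', '642,37,1', '633,36,2']
220 ['667,59,3', '659,56,3', '651,53,2', '644,53,4', '638,50,2', '630,49,4']
224 ['664,69,2', '645,99,42', '637,97,42', '631,95,41', '635,62,3', '627,57,0']
228 ['651,106,35', '641,110,43', '633,108,43', '629,102,39', '624,97,34', '624,68,1']
232 ['648,116,35', '638,120,43', '631,117,42', '625,114,40', '618,116,45', '620,81,4']
236 ['651,108,12', '637,123,35', '627,128,44', '622,124,41', '617,122,41', '610,116,35']
240 ['651,111,2', '636,128,28', '626,133,38', '620,131,37', '614,130,38', '615,100,2']
244 ['648,119,0', '636,130,17', '626,135,27', '620,133,27', '615,129,25', '610,117,12']
248 ['644,131,3', '637,126,0', '626,133,13', '620,132,12', '615,129,10', '609,120,1']
252 ['641,141,3', '634,137,1', '626,135,2', '620,135,3', '614,132,2', '606,131,4']
```

View pics/g2.png

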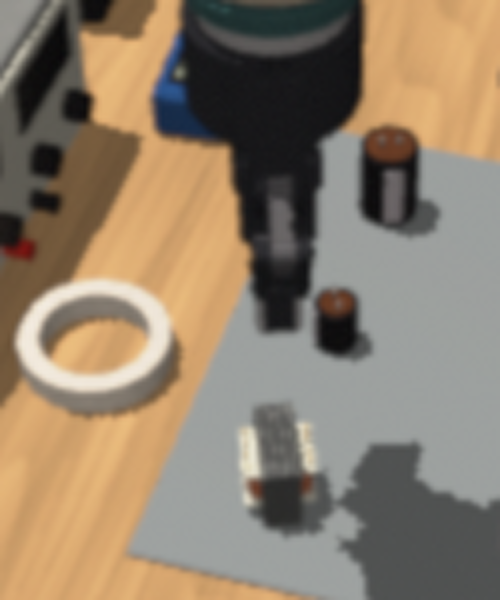

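Side crop: the transformer is upright and unmoved at crop (280,465). The shut fingertips at (280,328) have z of about 143 mm while the reported TCP is 112 mm, so the tips stand about 30 mm back from it. I'll measure this at other openings too.

```bash
cat > tip.py <<'E'
from h import *
s=get_state();d=snap('side');X=pts(d);p=np.array(s['eef_pos'])
m=(np.linalg.norm(X[...,:2]-p[:2],axis=-1)<.075)&(X[...,2]>p[2]-.02)&(X[...,2]<p[2]+.12)
P=X[m];q=np.array(s['eef_rot']);a=2*np.arctan2(q[2],q[1])-np.pi/2;c=np.array([np.cos(a),np.sin(a)])
t=(P[:,:2]-p[:2])@c
print('w',round(s['opening'],4),'tcp',p.round(4))
for lo in np.arange(-.07,.07,.01):
    k=(t>=lo)&(t<lo+.01)
    if k.sum()>3: print(round(lo,2),k.sum(),'low above tcp mm',np.round(np.sort(P[k,2])[:4]*1000-p[2]*1000,1))
E
python3 -m inch '[0,0,0,0,0,0,0, 0,0,0,0,0,0,0]'; python3 tip.py
python3 -m inch '[0,0,0,0,0,0,55, 0,0,0,0,0,0,55, 0,0,0,0,0,0,55, 0,0,0,0,0,0,55]'; python3 tip.py
```

```text
t: 4.3
eef_pos: [0.6283, 0.1121, 0.1113]
eef_rot: [-0.001, -0.176, 0.984, 0.0]
wrist_force: [0.3, 0.9, -0.1]
opening: 0.0
finger_force: 0.0
w 0.0 tcp [0.6283 0.1121 0.1113]
-0.01 4 low above tcp mm [ 90.9  96.2  97.3 119.7]
0.0 49 low above tcp mm [27.8 28.3 28.3 29. ]
0.01 168 low above tcp mm [33.3 33.9 33.9 34.8]
0.02 17 low above tcp mm [74.  75.3 75.8 79.2]
0.03 12 low above tcp mm [76.5 76.5 77.2 77.3]
0.04 31 low above tcp mm [87.2 89.2 89.6 92.6]
0.05 60 low above tcp mm [ 99.8 100.2 100.5 100.9]
0.06 36 low above tcp mm [111.2 111.7 112.7 113.5]
t: 4.85
eef_pos: [0.6287, 0.1122, 0.1123]
eef_rot: [0.0, -0.176, 0.984, 0.0]
wrist_force: [0.5, -0.2, -0.0]
opening: 0.0551
finger_force: 0.0
w 0.0551 tcp [0.6287 0.1122 0.1123]
-0.03 15 low above tcp mm [53.2 53.9 54.6 55.1]
0.01 4 low above tcp mm [ 98.  109.3 112.6 118.4]
0.02 73 low above tcp mm [ 97.4  99.4 101.7 101.8]
0.03 84 low above tcp mm [31.2 31.2 34.2 35.3]
0.04 42 low above tcp mm [40.2 42.5 43.2 43.5]
0.05 78 low above tcp mm [78.8 78.9 79.2 79.5]
0.06 133 low above tcp mm [81.7 84.9 85.7 87. ]
```

The tips are 27.5 mm above the reported TCP when shut and about 31 mm above at 55 mm opening. I'll apply this offset and grasp again.

```bash
python3 -m inch '[0.02,-0.01,-0.5,0,0,0,72, 0.02,-0.01,-0.7,0,0,0,72, 0.02,-0.01,-0.7,0,0,0,72]'
python3 -m inch '[0,0,-0.3,0,0,0,72, 0,0,-0.57,0,0,0,72, 0,0,-0.57,0,0,0,72]'
python3 -m inch '[0,0,0,0,0,0,20, 0,0,0,0,0,0,20, 0,0,0,0,0,0,20, 0,0,0,0,0,0,20, 0,0,0,0,0,0,20]'
python3 -m inch '[0,0,0.1,0,0,0,20, 0,0,0.3,0,0,0,20, 0,0,0.3,0,0,0,20]'; python3 tip.py
```

```text
t: 5.28
eef_pos: [0.6292, 0.1111, 0.0404]
eef_rot: [-0.002, -0.176, 0.984, 0.0]
wrist_force: [-0.4, 0.1, 0.5]
opening: 0.0721
finger_force: 0.0
t: 5.65
eef_pos: [0.6299, 0.1111, -0.0154]
eef_rot: [-0.001, -0.176, 0.984, 0.0]
wrist_force: [-0.2, 0.1, -0.5]
opening: 0.0719
finger_force: 0.0
t: 6.28
eef_pos: [0.6327, 0.1114, -0.0125]
eef_rot: [0.002, -0.176, 0.984, -0.0]
wrist_force: [0.6, 0.2, 5.3]
opening: 0.0474
finger_force: 62.3
t: 6.65
eef_pos: [0.632, 0.1113, 0.017]
eef_rot: [0.002, -0.176, 0.984, -0.0]
wrist_force: [1.0, -0.4, -2.3]
opening: 0.047
finger_force: 61.6
w 0.047 tcp [0.632  0.1113 0.017 ]
-0.07 58 low above tcp mm [-17.3 -17.1 -17.  -16.3]
-0.06 106 low above tcp mm [-18.8 -18.6 -18.5 -17.7]
-0.05 126 low above tcp mm [-18.8 -18.4 -17.9 -17.8]
-0.04 164 low above tcp mm [-19.6 -19.3 -18.9 -18.5]
-0.03 186 low above tcp mm [-19.5 -19.1 -19.  -18.8]
-0.02 208 low above tcp mm [-19.2 -18.4 -18.1 -18. ]
-0.01 246 low above tcp mm [-19.3 -19.  -18.9 -18.6]
0.0 295 low above tcp mm [-19.3 -18.5 -18.5 -18.5]
0.01 320 low above tcp mm [-19.3 -18.6 -17.9 -17.8]
0.02 409 low above tcp mm [-18.9 -18.8 -18.3 -18.2]
0.03 341 low above tcp mm [-19.3 -18.6 -18.5 -18.3]
0.04 250 low above tcp mm [-19.5 -19.3 -19.3 -19.2]
0.05 287 low above tcp mm [-19.8 -19.5 -19.3 -19.1]
0.06 233 low above tcp mm [-20.  -20.  -19.9 -19.3]
0.07 45 low above tcp mm [-19.5 -19.4 -19.3 -19. ]
```

```bash
python3 -m inch '[0,-0.2,0.5,0,0,0,20, -0.5,-0.6,1,0,0,-0.4,20, -0.5,-1,1,0,0,-0.87,20, -0.5,-1,1,0,0,-0.87,20, -0.5,-1,1,0,0,-0.87,20]'
python3 -m inch '[-0.5,-1,0,0,0,0,20, -0.5,-1,0,0,0,0,20]'
python3 -m inch '[-0.5,-1,0,0,0,0,20, -0.5,-1,0,0,0,0,20]'
python3 -m inch '[-0.48,-1,0,0,0,0,20, -0.48,-1,0,0,0,0,20, -0.48,-1,0,0,0,0,20, -0.48,-1,0,0,0,0,20]'
```

```text
t: 7.32
eef_pos: [0.5798, 0.0104, 0.1147]
eef_rot: [-0.001, 0.167, 0.986, 0.0]
wrist_force: [0.2, 1.1, -1.4]
opening: 0.0471
finger_force: 62.7
t: 7.58
eef_pos: [0.5291, -0.0897, 0.1141]
eef_rot: [-0.001, 0.164, 0.987, -0.0]
wrist_force: [-0.3, -0.1, -1.5]
opening: 0.0468
finger_force: 62.7
t: 7.82
eef_pos: [0.4789, -0.1902, 0.1144]
eef_rot: [-0.001, 0.165, 0.986, 0.0]
wrist_force: [0.7, 0.3, -1.3]
opening: 0.0472
finger_force: 62.7
t: 8.32
eef_pos: [0.4322, -0.2881, 0.1145]
eef_rot: [-0.001, 0.165, 0.986, 0.001]
wrist_force: [-0.1, 0.7, -1.8]
opening: 0.0466
finger_force: 62.8
```

```bash
python3 -m inch '[0.02,-0.3,-0.3,0,0,0,20, 0.02,-0.3,-0.7,0,0,0,20, 0.02,-0.3,-1,0,0,0,20, 0.02,-0.3,-1,0,0,0,20]'
python3 -m inch '[0,0,-0.12,0,0,0,20, 0,0,-0.2,0,0,0,20, 0,0,-0.2,0,0,0,20]'
python3 - <<'E'
from h import *
for n in('top','side'):
    d=snap(n);I=d['image'][...,::-1]
    globals()[n]=I
a=cv2.resize(top[190:315,315:440],(400,400),interpolation=cv2.INTER_CUBIC);b=cv2.resize(side[60:185,275:400],(400,400),interpolation=cv2.INTER_CUBIC)
cv2.imwrite('pics/p1.png',np.hstack([a,b]))
E
```

```text
t: 8.82
eef_pos: [0.4335, -0.3156, 0.0129]
eef_rot: [-0.003, 0.163, 0.987, 0.002]
wrist_force: [-1.0, 1.4, -1.7]
opening: 0.0469
finger_force: 62.7
t: 9.2
eef_pos: [0.4347, -0.3185, -0.0048]
eef_rot: [-0.0, 0.164, 0.986, 0.0]
wrist_force: [-1.1, -0.1, -1.4]
opening: 0.0473
finger_force: 62.8
```

View pics/p1.png

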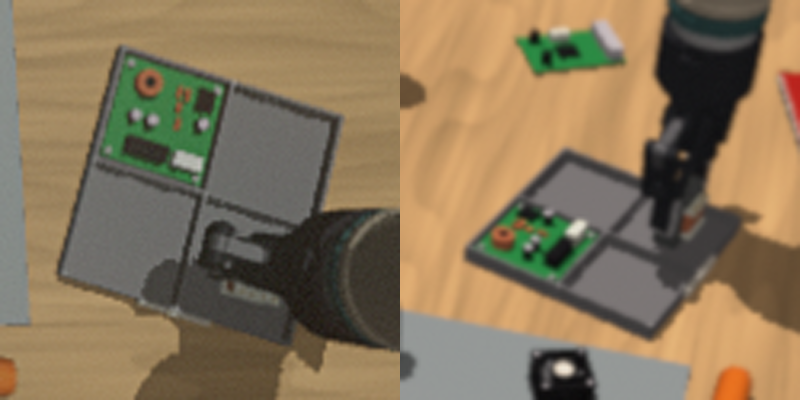

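The views show the transformer held inside the (-x,-y) bay of the board tray (left panel about (245,290)), clear of the dividers. I'll lower it to contact.

```bash
python3 -m inch '[0,0,-0.05,0,0,0,20, 0,0,-0.05,0,0,0,20]'; python3 -m inch '[0,0,-0.02,0,0,0,20, 0,0,-0.02,0,0,0,20]'
```

```text
t: 9.55
eef_pos: [0.4345, -0.3187, -0.01]
eef_rot: [-0.0, 0.164, 0.986, 0.0]
wrist_force: [-0.4, -0.1, -1.1]
opening: 0.0471
finger_force: 62.8
t: 9.8
eef_pos: [0.4348, -0.319, -0.0114]
eef_rot: [0.0, 0.164, 0.986, -0.0]
wrist_force: [-0.3, 0.6, 1.0]
opening: 0.0471
finger_force: 63.0
```

```bash
python3 -m inch '[0,0,-0.01,0,0,0,20, 0,0,-0.01,0,0,0,20]'; python3 -m inch '[0,0,0,0,0,0,58, 0,0,0,0,0,0,58, 0,0,0,0,0,0,58]';python3 -m inch '[0,0,0.3,0,0,0,58, 0,0,0.7,0,0,0,60, 0,0,1,0,0,0,60, 0,0,1,0,0,0,60]'
python3 -m inch '[0.1,1,0.1,0,0,0,60, 0.1,1,0.1,0,0,0,60]'
python3 -m inch '[0.1,1,0,0,0,-0.3,60, 0.1,1,0,0,0,-0.3,60]'
python3 -m inch '[0.1,1,0,0,0,0,60, 0.1,1,0,0,0,0,60]'
python3 -m inch '[0.1,1,0,0,0,0,60, 0.1,1,0,0,0,0,60, 0.1,1,0,0,0,0,60]'
python3 - <<'E'
from h import *
d=snap('top');X=pts(d)
m=(abs(X[...,0]-.434)<.04)&(abs(X[...,1]+.318)<.04)&(X[...,2]>.03)
print([np.round(t,1) for t in cv2.minAreaRect((X[m][:,:2]*1000).astype(np.float32))],np.percentile(X[m][:,2],[50,90,98]))
E
```

```text
t: 10.05
eef_pos: [0.4349, -0.319, -0.0115]
eef_rot: [0.0, 0.164, 0.986, -0.0]
wrist_force: [-1.9, 1.1, 8.8]
opening: 0.0469
finger_force: 64.1
t: 10.42
eef_pos: [0.4347, -0.3188, -0.013]
eef_rot: [-0.0, 0.164, 0.986, 0.0]
wrist_force: [-0.0, -0.4, -0.3]
opening: 0.0581
finger_force: 0.0
t: 10.92
eef_pos: [0.4363, -0.3202, 0.0895]
eef_rot: [0.002, 0.164, 0.986, -0.002]
wrist_force: [0.2, -0.7, -0.5]
opening: 0.0597
finger_force: 0.0
t: 11.18
eef_pos: [0.4435, -0.2165, 0.0959]
eef_rot: [-0.001, 0.165, 0.986, 0.001]
wrist_force: [1.1, -0.6, 0.3]
opening: 0.0597
finger_force: 0.0
t: 11.42
eef_pos: [0.4537, -0.1166, 0.096]
eef_rot: [-0.001, 0.28, 0.96, 0.0]
wrist_force: [0.5, -1.2, -0.6]
opening: 0.06
finger_force: 0.0
t: 11.68
eef_pos: [0.4635, -0.0162, 0.0959]
eef_rot: [-0.001, 0.279, 0.96, 0.0]
wrist_force: [-0.5, -0.4, -0.1]
opening: 0.0598
finger_force: 0.0
t: 12.05
eef_pos: [0.4738, 0.0834, 0.0959]
eef_rot: [-0.001, 0.277, 0.961, -0.0]
wrist_force: [-0.2, -0.1, 0.1]
opening: 0.0599
finger_force: 0.0
[array([ 432.3, -317.9]), array([47.8, 36.5]), np.float64(73.9)] [0.04169696 0.04389021 0.04478885]
```

```bash
python3 -m inch '[0.025,0.33,0,0,0,0,62, 0.025,0.33,-0.4,0,0,0,62, 0.025,0.33,-0.7,0,0,0,62, 0.025,0.33,-0.7,0,0,0,62]'
python3 -m inch '[0,0,-0.3,0,0,0,62, 0,0,-0.46,0,0,0,62, 0,0,-0.46,0,0,0,62]'
python3 -m inch '[0,0,0,0,0,0,20, 0,0,0,0,0,0,20, 0,0,0,0,0,0,20, 0,0,0,0,0,0,20]'
```

```text
t: 12.6
eef_pos: [0.4746, 0.1127, 0.0249]
eef_rot: [-0.003, 0.28, 0.96, -0.001]
wrist_force: [0.3, -1.1, -0.2]
opening: 0.0625
finger_force: 0.0
t: 12.98
eef_pos: [0.4771, 0.1133, -0.0188]
eef_rot: [-0.001, 0.28, 0.96, -0.0]
wrist_force: [-0.4, -0.5, 1.0]
opening: 0.0621
finger_force: 0.0
t: 13.48
eef_pos: [0.4787, 0.1141, -0.0173]
eef_rot: [0.002, 0.279, 0.96, 0.0]
wrist_force: [-0.5, -0.5, 6.5]
opening: 0.0391
finger_force: 61.8
```

```bash
python3 -m inch '[0,0,0.2,0,0,0,20, 0,0,0.6,0,0,0,20, 0,-0.3,1,0,0,0,20, 0,-0.57,1,0,0,0.29,20, 0,-0.57,1,0,0,0.29,20]'
python3 -m inch '[-0.05,-1,0,0,0,0,20, -0.05,-1,0,0,0,0,20]'
python3 -m inch '[-0.05,-1,0,0,0,0,20, -0.05,-1,0,0,0,0,20]'
python3 -m inch '[-0.05,-1,0,0,0,0,20, -0.05,-1,0,0,0,0,20, -0.05,-1,0,0,0,0,20,-0.05,-1,0,0,0,0,20]'
```

```text
t: 14.1
eef_pos: [0.4774, 0.0557, 0.0822]
eef_rot: [0.001, 0.168, 0.986, -0.0]
wrist_force: [-0.5, 0.9, -1.5]
opening: 0.0392
finger_force: 61.0
t: 14.35
eef_pos: [0.472, -0.0443, 0.0816]
eef_rot: [0.0, 0.168, 0.986, -0.0]
wrist_force: [0.4, 0.6, -1.5]
opening: 0.0389
finger_force: 61.3
t: 14.6
eef_pos: [0.467, -0.1452, 0.0816]
eef_rot: [0.0, 0.169, 0.986, -0.0]
wrist_force: [0.4, 0.4, -0.5]
opening: 0.0391
finger_force: 61.3
t: 15.1
eef_pos: [0.4616, -0.242, 0.081]
eef_rot: [-0.001, 0.168, 0.986, 0.001]
wrist_force: [-0.9, -0.1, -1.2]
opening: 0.0391
finger_force: 61.2
```

```bash
python3 -m inch '[0.02,-0.01,-0.3,0,0,0,20, 0.02,-0.01,-0.6,0,0,0,20, 0.02,-0.01,-0.85,0,0,0,20, 0.02,-0.01,-0.9,0,0,0,20, 0.02,-0.01,-0.9,0,0,0,20]'
python3 -m inch '[0,0,-0.04,0,0,0,20, 0,0,-0.05,0,0,0,20, 0,0,-0.05,0,0,0,20]'; python3 -m inch '[0,0,-0.02,0,0,0,20, 0,0,-0.02,0,0,0,20]'
```

```text
t: 15.72
eef_pos: [0.4645, -0.243, -0.0085]
eef_rot: [-0.0, 0.168, 0.986, 0.0]
wrist_force: [0.0, 0.1, -1.6]
opening: 0.0392
finger_force: 61.3
t: 16.1
eef_pos: [0.4644, -0.244, -0.0134]
eef_rot: [0.0, 0.168, 0.986, -0.0]
wrist_force: [0.3, -0.2, -1.0]
opening: 0.0391
finger_force: 61.3
t: 16.35
eef_pos: [0.4641, -0.2438, -0.0159]
eef_rot: [-0.0, 0.168, 0.986, 0.0]
wrist_force: [-0.0, 0.3, -1.5]
opening: 0.0393
finger_force: 61.3
```

```bash
python3 -m inch '[0,0,-0.01,0,0,0,20, 0,0,-0.01,0,0,0,20]'; python3 -m inch '[0,0,-0.01,0,0,0,20, 0,0,-0.01,0,0,0,20]'
```

```text
t: 16.6
eef_pos: [0.4642, -0.2439, -0.0163]
eef_rot: [0.0, 0.168, 0.986, -0.0]
wrist_force: [-1.4, 0.2, 4.9]
opening: 0.039
finger_force: 61.8
t: 16.85
eef_pos: [0.4642, -0.2439, -0.0163]
eef_rot: [0.0, 0.168, 0.986, -0.0]
wrist_force: [-3.8, 1.0, 12.2]
opening: 0.0391
finger_force: 63.1
```

```bash
python3 -m inch '[0,0,0,0,0,0,46, 0,0,0,0,0,0,46, 0,0,0,0,0,0,46]';python3 -m inch '[0,0,0.3,0,0,0,46, 0,0,0.7,0,0,0,46, 0,0,1,0,0,0,60, 0,0,1,0,0,0,60]'
python3 -m inch '[0.9,0.7,0.2,0,0,0,60, 0.9,0.7,0.2,0,0,0,60, 0.9,0.7,0.2,0,0,0,60]'
python3 -m inch '[0.75,0.65,0,0,0,0,60, 0.75,0.65,0,0,0,0,60, 0.75,0.65,0,0,0,0,60, 0.75,0.65,0,0,0,0,60]'
```

```text
t: 17.23
eef_pos: [0.4642, -0.2438, -0.018]
eef_rot: [-0.0, 0.168, 0.986, 0.0]
wrist_force: [0.7, -0.1, -0.8]
opening: 0.0462
finger_force: 0.0
t: 17.73
eef_pos: [0.4659, -0.2449, 0.0844]
eef_rot: [0.002, 0.168, 0.986, -0.001]
wrist_force: [-0.5, -0.1, 0.4]
opening: 0.0604
finger_force: 0.0
t: 18.1
eef_pos: [0.5568, -0.1717, 0.1014]
eef_rot: [0.001, 0.166, 0.986, 0.0]
wrist_force: [-0.3, -0.4, -0.1]
opening: 0.0601
finger_force: 0.0
t: 18.6
eef_pos: [0.6274, -0.1094, 0.1008]
eef_rot: [-0.002, 0.168, 0.986, -0.0]
wrist_force: [-0.4, 0.4, 0.2]
opening: 0.0602
finger_force: 0.0
```

```bash
python3 -m inch '[0.015,0,-0.3,0,0,0,60, 0.015,0,-0.7,0,0,0,60, 0.015,0,-0.7,0,0,0,60]'
python3 -m inch '[0,0,-0.3,0,0,0,60, 0,0,-0.45,0,0,0,60, 0,0,-0.45,0,0,0,60]'
python3 -m inch '[0,0,0,0,0,0,15, 0,0,0,0,0,0,15, 0,0,0,0,0,0,15, 0,0,0,0,0,0,15, 0,0,0,0,0,0,15]'
```

```text
t: 18.98
eef_pos: [0.6263, -0.1092, 0.029]
eef_rot: [-0.004, 0.169, 0.986, 0.0]
wrist_force: [-0.5, -0.4, 0.4]
opening: 0.0602
finger_force: 0.0
t: 19.35
eef_pos: [0.63, -0.1091, -0.0129]
eef_rot: [-0.001, 0.168, 0.986, 0.0]
wrist_force: [0.7, -0.3, 0.5]
opening: 0.06
finger_force: 0.0
t: 19.98
eef_pos: [0.632, -0.1092, -0.0112]
eef_rot: [0.002, 0.168, 0.986, -0.0]
wrist_force: [-0.1, -0.6, 6.8]
opening: 0.0337
finger_force: 59.6
```

```bash
python3 -m inch '[0,0,0.2,0,0,0,15, 0,0,0.6,0,0,0,15, -0.3,-0.5,1,0,0,0,15, -0.4,-0.8,1,0,0,0,15, -0.4,-0.8,1,0,0,0,15]'
python3 -m inch '[-0.4,-0.8,0,0,0,0,15, -0.4,-0.8,0,0,0,0,15]'
python3 -m inch '[-0.4,-0.75,0,0,0,0,15, -0.4,-0.75,0,0,0,0,15, -0.4,-0.75,0,0,0,0,15, -0.4,-0.75,0,0,0,0,15]'
```

```text
t: 20.6
eef_pos: [0.5901, -0.1912, 0.0882]
eef_rot: [0.001, 0.17, 0.985, -0.001]
wrist_force: [-0.8, 1.5, -0.6]
opening: 0.034
finger_force: 59.9
t: 20.85
eef_pos: [0.5497, -0.2697, 0.0866]
eef_rot: [-0.001, 0.168, 0.986, 0.0]
wrist_force: [0.3, 0.0, -0.1]
opening: 0.0339
finger_force: 60.1
t: 21.35
eef_pos: [0.5113, -0.3421, 0.0869]
eef_rot: [-0.0, 0.168, 0.986, 0.001]
wrist_force: [-0.3, 1.0, 0.2]
opening: 0.0336
finger_force: 60.1
```

```bash
python3 -m inch '[0.01,-0.02,-0.3,0,0,0,15, 0.01,-0.02,-0.6,0,0,0,15, 0.01,-0.02,-0.85,0,0,0,15, 0.01,-0.02,-0.9,0,0,0,15, 0.01,-0.02,-0.9,0,0,0,15]'
python3 -m inch '[0,0,-0.04,0,0,0,15, 0,0,-0.05,0,0,0,15, 0,0,-0.05,0,0,0,15]'; python3 -m inch '[0,0,-0.02,0,0,0,15, 0,0,-0.02,0,0,0,15]'
```

```text
t: 21.98
eef_pos: [0.5125, -0.345, -0.0025]
eef_rot: [0.0, 0.168, 0.986, 0.0]
wrist_force: [1.0, -0.1, -0.5]
opening: 0.0338
finger_force: 60.1
t: 22.35
eef_pos: [0.5119, -0.346, -0.0074]
eef_rot: [0.0, 0.168, 0.986, -0.0]
wrist_force: [0.1, -0.3, -0.2]
opening: 0.0338
finger_force: 60.1
t: 22.6
eef_pos: [0.5116, -0.3458, -0.0099]
eef_rot: [-0.0, 0.168, 0.986, 0.0]
wrist_force: [-0.1, -0.0, 0.0]
opening: 0.0334
finger_force: 60.1
```

```bash
python3 -m inch '[0,0,-0.01,0,0,0,15, 0,0,-0.01,0,0,0,15]'; python3 -m inch '[0,0,-0.01,0,0,0,15, 0,0,-0.01,0,0,0,15]'
```

```text
t: 22.85
eef_pos: [0.5117, -0.3459, -0.0102]
eef_rot: [0.0, 0.168, 0.986, -0.0]
wrist_force: [-1.3, 0.2, 4.0]
opening: 0.0335
finger_force: 60.2
t: 23.1
eef_pos: [0.5117, -0.3459, -0.0102]
eef_rot: [0.0, 0.168, 0.986, -0.0]
wrist_force: [-2.9, 1.5, 10.6]
opening: 0.0337
finger_force: 60.7
```

```bash
python3 -m inch '[0,0,0,0,0,0,42, 0,0,0,0,0,0,42, 0,0,0,0,0,0,42]';python3 -m inch '[0,0,0.3,0,0,0,42, 0,0,0.7,0,0,0,42, 0,0,1,0,0,0,62, 0,0,1,0,0,0,62]'
python3 -m inch '[-0.1,0.6,0,0,0,0,62, -0.1,0.95,0,0,0,-0.4,62, -0.1,0.95,0,0,0,-0.7,62, -0.1,0.95,0,0,0,-0.7,62]'
python3 -m inch '[-0.1,1,0,0,0,-0.42,62, -0.1,1,0,0,0,-0.42,62]'
python3 -m inch '[-0.05,0.4,0,0,0,0,62, -0.05,0.4,0,0,0,0,62, -0.05,0.4,0,0,0,0,62, -0.05,0.4,0,0,0,0,62]'
```

```text
t: 23.48
eef_pos: [0.5116, -0.3457, -0.0122]
eef_rot: [-0.0, 0.168, 0.986, 0.0]
wrist_force: [1.0, -0.3, -0.5]
opening: 0.0415
finger_force: 0.0
t: 23.98
eef_pos: [0.5134, -0.3472, 0.0907]
eef_rot: [0.002, 0.168, 0.986, -0.001]
wrist_force: [0.2, -0.4, 0.1]
opening: 0.0619
finger_force: 0.0
t: 24.48
eef_pos: [0.5009, -0.2495, 0.0867]
eef_rot: [-0.001, 0.432, 0.902, 0.0]
wrist_force: [0.6, -0.1, -0.3]
opening: 0.0621
finger_force: 0.0
t: 24.72
eef_pos: [0.4899, -0.1486, 0.0864]
eef_rot: [-0.002, 0.574, 0.819, -0.0]
wrist_force: [-0.1, 0.3, 0.2]
opening: 0.0622
finger_force: 0.0
t: 25.22
eef_pos: [0.4869, -0.1118, 0.0878]
eef_rot: [-0.0, 0.572, 0.82, -0.0]
wrist_force: [-0.7, 0.3, 0.2]
opening: 0.062
finger_force: 0.0
```

```bash
python3 -m inch '[0.025,0.025,-0.3,0,0,0,62, 0.025,0.025,-0.7,0,0,0,62, 0.025,0.025,-0.7,0,0,0,62]'
python3 -m inch '[0,0,-0.25,0,0,0,62, 0,0,-0.4,0,0,0,62, 0,0,-0.4,0,0,0,62]'
python3 -m inch '[0,0,0,0,0,0,15, 0,0,0,0,0,0,15, 0,0,0,0,0,0,15, 0,0,0,0,0,0,15]'
```

```text
t: 25.6
eef_pos: [0.4867, -0.1083, 0.0159]
eef_rot: [-0.003, 0.572, 0.82, -0.001]
wrist_force: [-0.0, 0.9, 0.4]
opening: 0.0616
finger_force: 0.0
t: 25.98
eef_pos: [0.4894, -0.1089, -0.0215]
eef_rot: [-0.0, 0.572, 0.82, -0.0]
wrist_force: [0.0, 0.9, 0.2]
opening: 0.0621
finger_force: 0.0
t: 26.48
eef_pos: [0.4907, -0.109, -0.0203]
eef_rot: [0.002, 0.572, 0.82, 0.0]
wrist_force: [-0.4, -0.2, 6.0]
opening: 0.0388
finger_force: 61.1
```

```bash
python3 -m inch '[0,0,0.2,0,0,0,15, 0,0,0.6,0,0,0,15, 0,0.5,1,0,0,-0.1,15, 0.05,0.95,1,0,0,-0.107,15, 0.05,0.95,1,0,0,-0.107,15]'
python3 -m inch '[0.08,1,0,0,0,0,15, 0.08,1,0,0,0,0,15]'
python3 -m inch '[0.08,1,0,0,0,0,15, 0.08,1,0,0,0,0,15]'
python3 -m inch '[0.08,0.97,0,0,0,0,15, 0.08,0.97,0,0,0,0,15, 0.08,0.97,0,0,0,0,15, 0.08,0.97,0,0,0,0,15]'
```

```text
t: 27.1
eef_pos: [0.4943, -0.0108, 0.0793]
eef_rot: [0.001, 0.604, 0.797, 0.001]
wrist_force: [-0.8, -0.8, -1.1]
opening: 0.0388
finger_force: 60.4
t: 27.35
eef_pos: [0.5022, 0.0874, 0.0782]
eef_rot: [0.0, 0.606, 0.795, -0.0]
wrist_force: [0.1, 0.7, -0.7]
opening: 0.039
finger_force: 60.4
t: 27.6
eef_pos: [0.5104, 0.1881, 0.0781]
eef_rot: [0.0, 0.606, 0.796, 0.0]
wrist_force: [1.2, -0.4, -0.2]
opening: 0.039
finger_force: 60.4
t: 28.1
eef_pos: [0.518, 0.2823, 0.0778]
eef_rot: [0.0, 0.606, 0.796, -0.001]
wrist_force: [0.5, -0.3, -0.3]
opening: 0.0391
finger_force: 60.4
```

Run:
```python
from h import *
d=snap('top');X=pts(d);c=np.array([.549,.333])
m=(X[...,2]>.011)&(X[...,2]<.018)&(np.linalg.norm(X[...,:2]-c,axis=-1)<.125)
print([np.round(t,1) for t in cv2.minAreaRect((X[m][:,:2]*1000).astype(np.float32))])
cv2.imwrite('pics/p2.png',cv2.resize(d['image'][165:285,35:195,::-1],(640,480),interpolation=cv2.INTER_CUBIC))
```

```text
[array([549.1, 334.4]), array([168.7, 166. ]), np.float64(15.6)]
```

View pics/p2.png

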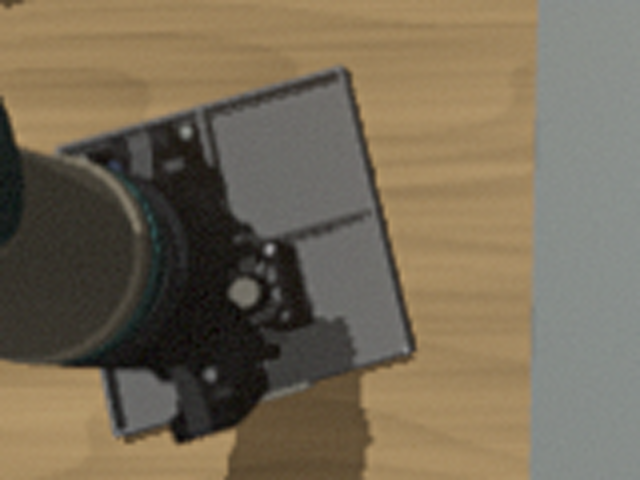

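The fan is held level above the lens tray, with its hub at px (245,290). It appears shifted left by parallax, and the bay itself is free. Lowering it.

```bash
python3 -m inch '[0.015,0.01,-0.3,0,0,0,15, 0.015,0.01,-0.6,0,0,0,15, 0.015,0.01,-0.85,0,0,0,15, 0.015,0.01,-0.9,0,0,0,15, 0.015,0.01,-0.9,0,0,0,15]'
python3 -m inch '[0,0,-0.04,0,0,0,15, 0,0,-0.05,0,0,0,15, 0,0,-0.05,0,0,0,15]'; python3 -m inch '[0,0,-0.02,0,0,0,15, 0,0,-0.02,0,0,0,15]'; python3 -m inch '[0,0,-0.01,0,0,0,15, 0,0,-0.01,0,0,0,15]'
```

```text
t: 28.78
eef_pos: [0.5201, 0.2839, -0.0114]
eef_rot: [0.0, 0.606, 0.795, 0.0]
wrist_force: [0.1, 0.0, -0.1]
opening: 0.0391
finger_force: 60.4
t: 29.15
eef_pos: [0.5199, 0.2848, -0.0164]
eef_rot: [0.0, 0.606, 0.796, 0.0]
wrist_force: [-1.2, -0.5, 0.4]
opening: 0.0383
finger_force: 60.4
t: 29.4
eef_pos: [0.5196, 0.2847, -0.0189]
eef_rot: [-0.0, 0.606, 0.796, -0.0]
wrist_force: [-0.6, 1.1, -0.2]
opening: 0.0386
finger_force: 60.4
t: 29.65
eef_pos: [0.5198, 0.2848, -0.0192]
eef_rot: [0.0, 0.606, 0.796, 0.0]
wrist_force: [-2.1, -0.2, 4.5]
opening: 0.0391
finger_force: 60.9
```

```bash
python3 -m inch '[0,0,-0.01,0,0,0,15, 0,0,-0.01,0,0,0,15]'; python3 -m inch '[0,0,0,0,0,0,46, 0,0,0,0,0,0,46, 0,0,0,0,0,0,46]';python3 -m inch '[0,0,0.3,0,0,0,46, 0,0,0.7,0,0,0,46, 0,0,1,0,0,0,50, 0,0,1,0,0,0,50]'
python3 -m inch '[0.37,-0.95,0,0,0,0,50, 0.37,-0.95,0,0,0,0,50]'
python3 -m inch '[0.37,-0.95,0,0,0,0,50, 0.37,-0.95,0,0,0,0,50]'
python3 -m inch '[0.37,-0.95,0,0,0,0,50, 0.37,-0.95,0,0,0,0,50, 0.37,-0.95,0,0,0,0,50, 0.37,-0.95,0,0,0,0,50]'
```

```text
t: 29.9
eef_pos: [0.5198, 0.2848, -0.0192]
eef_rot: [0.0, 0.606, 0.796, 0.0]
wrist_force: [-4.0, -0.9, 11.2]
opening: 0.0389
finger_force: 61.8
t: 30.28
eef_pos: [0.5197, 0.2846, -0.0212]
eef_rot: [-0.0, 0.606, 0.796, -0.0]
wrist_force: [-0.0, -0.3, -0.5]
opening: 0.0465
finger_force: 0.0
t: 30.78
eef_pos: [0.5217, 0.2855, 0.0816]
eef_rot: [0.001, 0.606, 0.796, 0.002]
wrist_force: [0.5, 0.7, -0.2]
opening: 0.0499
finger_force: 0.0
t: 31.02
eef_pos: [0.5564, 0.188, 0.0777]
eef_rot: [-0.0, 0.606, 0.796, -0.001]
wrist_force: [0.8, 0.2, 0.1]
opening: 0.0495
finger_force: 0.0
t: 31.28
eef_pos: [0.5936, 0.0922, 0.0774]
eef_rot: [-0.001, 0.606, 0.795, -0.001]
wrist_force: [0.0, 0.8, 0.0]
opening: 0.05
finger_force: 0.0
t: 31.78
eef_pos: [0.6295, 0.0001, 0.0777]
eef_rot: [-0.001, 0.606, 0.795, -0.001]
wrist_force: [0.4, 0.3, -0.4]
opening: 0.0498
finger_force: 0.0
```

```bash
python3 -m inch '[0,0.01,-0.3,0,0,0,50, 0,0.01,-0.7,0,0,0,50, 0,0.01,-0.97,0,0,0,50, 0,0.01,-0.97,0,0,0,50, 0,0.01,-0.97,0,0,0,50]'
python3 -m inch '[0,0,0,0,0,0,10, 0,0,0,0,0,0,10, 0,0,0,0,0,0,10, 0,0,0,0,0,0,10, 0,0,0,0,0,0,10]'
```

```text
t: 32.4
eef_pos: [0.6312, 0.0016, -0.017]
eef_rot: [0.0, 0.605, 0.796, 0.0]
wrist_force: [-0.2, 0.1, -0.0]
opening: 0.0502
finger_force: 0.0
t: 33.02
eef_pos: [0.6319, 0.0007, -0.016]
eef_rot: [0.001, 0.606, 0.795, 0.001]
wrist_force: [-0.3, 1.3, 5.8]
opening: 0.0228
finger_force: 58.8
```

```bash
python3 -m inch '[0,0,0.2,0,0,0,10, 0,0,0.6,0,0,0,10, 0,0.5,1,0,0,0,10, -0.08,0.75,1,0,0,0,10, -0.08,0.75,1,0,0,0,10]'
python3 -m inch '[-0.08,0.75,0,0,0,0,10, -0.08,0.75,0,0,0,0,10]'
python3 -m inch '[-0.08,0.75,0,0,0,0,10, -0.08,0.75,0,0,0,0,10]'
python3 -m inch '[-0.08,0.78,0,0,0,0,10, -0.08,0.78,0,0,0,0,10, -0.08,0.78,0,0,0,0,10, -0.08,0.78,0,0,0,0,10]'
```

```text
t: 33.65
eef_pos: [0.6223, 0.0773, 0.0831]
eef_rot: [0.0, 0.605, 0.796, 0.0]
wrist_force: [-0.5, 0.3, -0.8]
opening: 0.0229
finger_force: 58.9
t: 33.9
eef_pos: [0.6141, 0.1524, 0.0817]
eef_rot: [-0.001, 0.605, 0.796, -0.0]
wrist_force: [0.6, -0.2, -0.6]
opening: 0.0229
finger_force: 58.9
t: 34.15
eef_pos: [0.6064, 0.2275, 0.0817]
eef_rot: [-0.0, 0.605, 0.796, -0.0]
wrist_force: [-0.1, -0.3, -0.8]
opening: 0.0229
finger_force: 58.9
t: 34.65
eef_pos: [0.599, 0.3016, 0.0819]
eef_rot: [0.0, 0.606, 0.795, -0.001]
wrist_force: [-0.7, 0.2, 0.5]
opening: 0.0229
finger_force: 58.9
```

```bash
python3 -m inch '[0,0.015,-0.3,0,0,0,10, 0,0.015,-0.6,0,0,0,10, 0,0.015,-0.85,0,0,0,10, 0,0.015,-0.9,0,0,0,10, 0,0.015,-0.9,0,0,0,10]'
python3 -m inch '[0,0,-0.04,0,0,0,10, 0,0,-0.05,0,0,0,10, 0,0,-0.05,0,0,0,10]'; python3 -m inch '[0,0,-0.015,0,0,0,10, 0,0,-0.015,0,0,0,10]'; python3 -m inch '[0,0,-0.01,0,0,0,10, 0,0,-0.01,0,0,0,10]'
```

```text
t: 35.28
eef_pos: [0.5993, 0.3042, -0.0074]
eef_rot: [0.0, 0.606, 0.795, 0.0]
wrist_force: [0.5, 0.5, 0.1]
opening: 0.0231
finger_force: 58.9
t: 35.65
eef_pos: [0.5989, 0.3053, -0.0123]
eef_rot: [0.0, 0.606, 0.796, 0.0]
wrist_force: [-0.4, 0.1, -0.9]
opening: 0.0228
finger_force: 58.9
t: 35.9
eef_pos: [0.5986, 0.3052, -0.0144]
eef_rot: [-0.0, 0.606, 0.796, -0.0]
wrist_force: [0.1, -0.1, 0.1]
opening: 0.0231
finger_force: 58.9
t: 36.15
eef_pos: [0.5988, 0.3053, -0.015]
eef_rot: [0.0, 0.606, 0.796, 0.0]
wrist_force: [-2.0, 0.2, 1.7]
opening: 0.0226
finger_force: 59.2
```

Now I'll release, lift, clear the arm out of view toward y=0 near the base, and inspect.

```bash
python3 -m inch '[0,0,-0.01,0,0,0,10, 0,0,-0.01,0,0,0,10]'; python3 -m inch '[0,0,0,0,0,0,34, 0,0,0,0,0,0,34, 0,0,0,0,0,0,34]';python3 -m inch '[0,0,0.3,0,0,0,34, 0,0,0.7,0,0,0,34, 0,0,1,0,0,0,34, 0,0,1,0,0,0,34]'
python3 -m inch '[-0.7,-0.9,0.8,0,0,0,34, -0.7,-0.9,0.8,0,0,0,34, -0.7,-0.9,0.8,0,0,0,34]'
python3 -m inch '[-0.9,-1,0.2,0,0,0,34, -0.9,-1,0.2,0,0,0,34, -0.9,-1,0.2,0,0,0,34]'
python3 -m inch '[-0.9,-0.9,0,0,0,0,34, -0.9,-0.9,0,0,0,0,34, -0.9,-0.9,0,0,0,0,34, -0.9,-0.9,0,0,0,0,34]'
python3 - <<'E'
from h import *
for n in('top','side'):
    d=snap(n);cv2.imwrite(f'pics/{n}9.png',cv2.resize(d['image'][...,::-1],(800,600),interpolation=cv2.INTER_CUBIC))
X=pts(dict(np.load('top.npz')))
for nm,x,y in(('tr',.434,-.318),('hs',.4605,-.242),('lc',.511,-.344),('fan',.521,.284),('sc',.599,.305)):
    m=(np.hypot(X[...,0]-x,X[...,1]-y)<.036)&(X[...,2]>.02);P=X[m]
    print(nm,[np.round(t,1) for t in cv2.minAreaRect((P[:,:2]*1000).astype(np.float32))],np.percentile(P[:,2],[50,95]).round(4))
E
```

```text
t: 36.4
eef_pos: [0.5988, 0.3053, -0.015]
eef_rot: [0.0, 0.606, 0.796, 0.0]
wrist_force: [-1.6, -1.5, 6.5]
opening: 0.0232
finger_force: 59.6
t: 36.78
eef_pos: [0.5986, 0.3051, -0.0166]
eef_rot: [-0.0, 0.606, 0.796, -0.0]
wrist_force: [0.7, 0.3, 0.4]
opening: 0.0338
finger_force: 0.0
t: 37.28
eef_pos: [0.6007, 0.306, 0.0866]
eef_rot: [0.002, 0.606, 0.796, 0.003]
wrist_force: [0.2, -0.9, -0.5]
opening: 0.0338
finger_force: 0.0
t: 37.65
eef_pos: [0.5274, 0.2135, 0.1647]
eef_rot: [0.0, 0.606, 0.795, 0.0]
wrist_force: [-0.3, 0.4, -0.3]
opening: 0.0342
finger_force: 0.0
t: 38.02
eef_pos: [0.4358, 0.1136, 0.1828]
eef_rot: [-0.001, 0.607, 0.795, -0.001]
wrist_force: [0.4, 1.0, -0.2]
opening: 0.034
finger_force: 0.0
t: 38.52
eef_pos: [0.35, 0.0255, 0.1835]
eef_rot: [0.0, 0.606, 0.795, 0.001]
wrist_force: [0.7, 0.9, -0.4]
opening: 0.0342
finger_force: 0.0
tr [array([ 432.4, -317.6]), array([48.7, 36.6]), np.float64(74.2)] [0.0414 0.0445]
hs [array([ 461.4, -241.8]), array([41.8, 60.6]), np.float64(71.1)] [0.0353 0.0394]
lc [array([ 510.6, -344.1]), array([35. , 34.7]), np.float64(18.3)] [0.0526 0.0551]
fan [array([520.2, 283.9]), array([41. , 39.7]), np.float64(15.8)] [0.0301 0.033 ]
sc [array([597.5, 304.1]), array([24.3, 24.6]), np.float64(44.7)] [0.0327 0.0358]
```

View pics/top9.png

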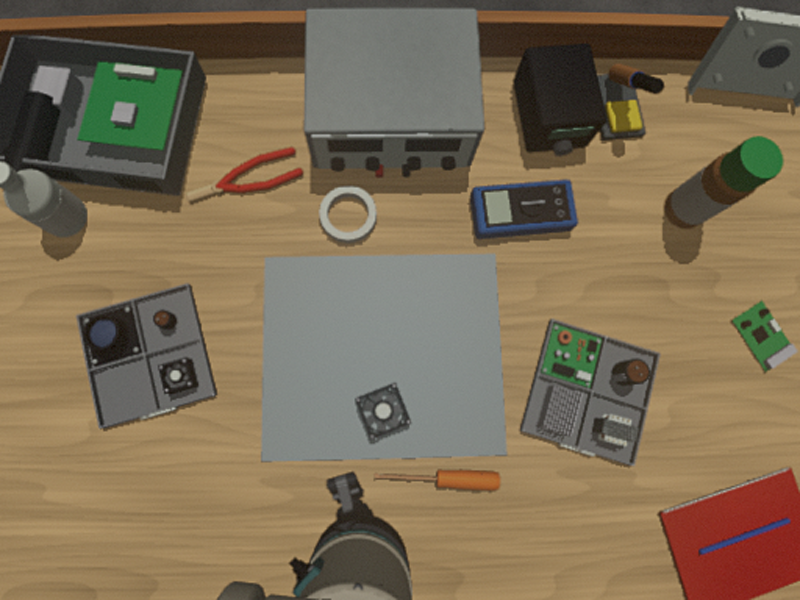

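View pics/side9.png

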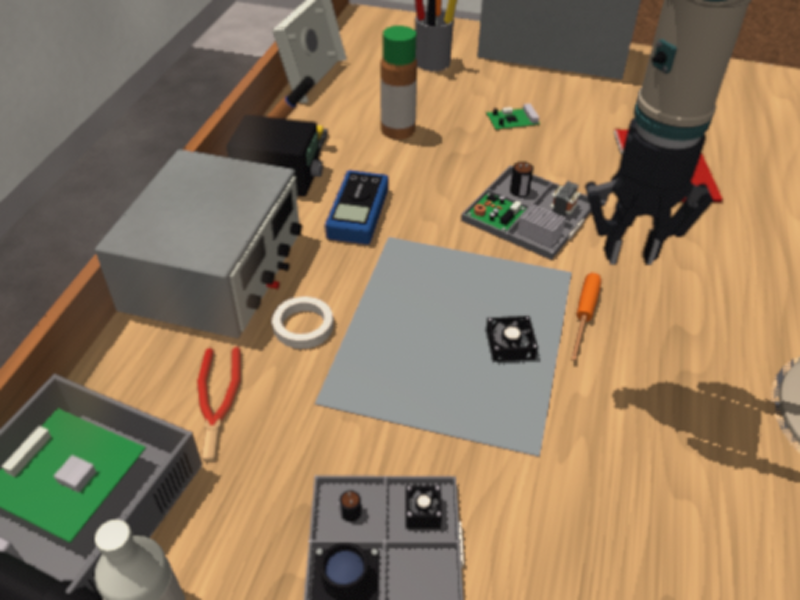

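All five parts are upright in their own bays: small capacitor (165,320) and small fan (178,376) in the lens tray; large capacitor (630,372), heat sink (562,412) and transformer (612,430) in the board tray. The large fan, multimeter and tape haven't moved, and the arm is clear.

```bash
python3 -c "from cell import hand_in;print(hand_in())"
```

```text
the job is handed in; nothing more can be done
None
```

I've handed the job in with both kits made up in the order you gave: all five parts stand upright in bays of their own, the final pictures show the larger fan, multimeter and tape unmoved, and it took about 39 s; the first try at the transformer closed on top of it (about 5 N), because the fingertips sit about 28 mm above the reported position, and I corrected for that afterwards.

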